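# Bottom the heater-well cushions and find the full-depth well

## Robot

A 6-joint arm with a two-finger parallel gripper is mounted at the origin on the work surface. World frame = base frame: x ahead of the robot, y to its left, z up, the work surface at z = 0. Lengths are in mm, angles in rad, forces in N, time in s.
With the tool pointing down it reaches from about 300 to 875 mm from the base axis. Payload 6.4 kg.
Tool frame: the origin (TCP) lies midway between the tips of the shut fingers; the grasp point (between the pads) lies 19 mm behind it; z points along the fingers, x is the direction in which the jaws open and shut, and the axes are right-handed (so a half turn about z gives the same grasp; the last joint's range is limited). The gripper opens to 85 mm and grips with 20 to 120 N. Pads are 22 mm wide; open, the fingers measure 114 mm over their backs; the gripper's body (76 mm by 85 mm) begins 54 mm behind the grasp point. The pads swing forward as they close: fully open they stand 13 mm farther back than shut.
Start: joints at [-1.335, 0.181, 1.607, -0, 1.354, -0.206], TCP at [245.868, -519.798, 231.288] pointing down, gripper open.
Joint ranges: [-2.99, 2.99], [-0.89, 2.07], [0.3, 2.58], [-1.14, 4.28], [0, 2.63], [-3.12, 3.12]. Speed limits (rad/s): [2.57, 2.57, 3.01, 3.14, 3.14, 3.14].

## Interface

Orientations are given as a rotation vector (axis times angle).
In Python, from plant import robot, solve_ik, readout, capture gives the robot as it stands. Calls block until the motion is done:
- robot.reach(position, orientation): joint-space move of the TCP to a pose.
- robot.movel(position, rot=None, max_speed=150, stop_force=None): straight line of the TCP; rot=None keeps the orientation; max_speed is the mean speed in mm/s. With stop_force (N) it stops when the force on the tool has changed by that much, and returns True; else False.
- robot.move_j(angles): joint-space move.
- robot.ungrasp() and robot.grab(effort=None): open the fingers fully, or close them until they stop; effort is the grip in N (None keeps the last).
- robot.hold(seconds).
- solve_ik(position, orientation): joint angles nearest the present ones, or None.
- readout.read_state(): the state.
- capture(name): name is "scene" or "top" or "wrist"; returns a dict with "frame" (400x640x3 uint8, blue, green, red), "fov_y" (degrees; the focal length in pixels is half the picture's height over the tangent of half this angle, whatever the lens; pixels are square), "cx", "cy" (the principal point, pixels), "world_from_camera" (4x4, takes a point from camera to world coordinates); the wrist camera has in their place "T_tool_cam" (4x4, takes a point from camera to tool coordinates, whose origin is the TCP and whose axes are the tool frame's). Camera axes: x right, y up, looking along -z (the intrinsics and any distortion apply to the point x, -y, -z); pixel columns grow to the right and rows downward; lengths in mm; the calibration is good to about 2 mm. A picture is of the moment at which its call begins: read the wrist's pose just before it. There is no depth.
A pose or a line that the arm cannot do raises robot.Unreachable and nothing moves.
- robot.close_job(): hands the job in, once; it reports no verdict.
The state is a dict: "clock": time; "joint_positions": joint angles; "qd": joint speeds; "effort": joint torques, N m; "position": TCP position; "tcp_rot": TCP orientation; "ft_force": force on the tool from outside, world axes, zero at the start; "wrist_torque": the same for the moment, N m; "gripper_width": finger opening in mm.
Only numpy, scipy, OpenCV 4.12 (cv2) and the standard library are available. Lean on these libraries where they do the work, as an engineer would, in place of code of your own. Each camera call takes 0.05 s, during which the arm holds its last target. There are 200 camera calls.

## Task

Take the steel depth gauge from its rest and use it to press the cushion in each of the heater's two wells fully home, pressing gently: never more than 30 N. One well has an old spacer left in it, so with the gauge on its bottom the dark ring on its shaft stands clearly above the rim; in the full-depth well the ring goes down to the rim or below. Leave the gauge standing, let go, on the bottom of the full-depth well, and leave the dropper bottle, beaker and jar where they are.

Things in the scene. Friction and masses are not known exactly. Their poses are not given: they have to be found in the camera images.
- gauge_mid (a point): Depth gauge: plain steel rod, 125 mm long, about 150 g, upright in its rest, tip on the table. From the tip up: 12 mm diameter shaft (3 mm chamfer at the tip, flat 9 mm across) to 80 mm, then a thicker round grip 18 mm in diameter from 83 to 125 mm. This point is on its axis, half-way (62.5 mm above the tip); its z axis points from tip to grip. The middle of the grip is 41.5 mm above this point
- gauge_tip (a point): Centre of the gauge's lower end face
- gauge_mark (a point): Middle of the 4 mm wide dark ring round the gauge's shaft, on the axis 52 mm above the tip
- rest: Fixed plywood rest block 55 x 100 x 50 mm high; origin at the centre of its underside. A 15 mm hole goes through to the table at y = +20 mm of its own frame and holds the gauge, whose shaft shows 30 mm between the block and the grip; a 12 mm rubber stud stands 12 mm proud at y = -30 mm
- heater: Fixed bench tube heater: white housing 60 mm high, x from -100 to +60 mm, y +-75 mm, round an aluminium block 60 x 110 mm whose flat top (the rim of the wells) is 80 mm above the table. Origin at the underside of the block's centre, x away from the robot at yaw 0, y along the line of the two wells
- well_left (a point): Centre of the mouth of the +y well (15 mm diameter, 2 mm chamfer, vertical), level with the rim, 26 mm from the block's centre along the heater's y. In it a flat plastic cushion slides down only when pushed with about 8 N, stays where left, and stops hard when home. Before that its top is 21 to 50 mm below the rim
- well_right (a point): The same for the -y well. With the cushion home, its top lies 54 to 60 mm below the rim in the full-depth well and 36 to 44 mm in the well with the spacer; which well is which and the exact depth are not known beforehand
- cushion_1 (a joint): Travel of one of the two cushions, in m, growing downward; starts between 0 and 0.005, home (hard stop) at 0.015. In which well it is changes from start to start
- cushion_2 (a joint): The same for the other cushion
- dropper_mid (a point): Centre of a small loose dropper bottle, 34 mm diameter, 80 mm high, near the rest
- beaker_mid (a point): Centre of a loose glass beaker, 60 mm diameter, 75 mm high, beside the heater
- jar_mid (a point): Centre of a loose amber jar, 56 mm diameter, 70 mm high, behind the heater
There are look-alikes about, which are no part of the job. Several things have the shape of the heater; the one meant has the colours described above.

How it is judged (in metres and radians):
On the way, in this order (a step that is already met when the one before it is completed fails the run):
1. the cushion of one well is pressed home (value of joint any of cushion_1, cushion_2 above 0.013 m), for 0.1 s.
2. the cushions of both wells are pressed home (value of joint each of cushion_1, cushion_2 above 0.013 m), for 0.1 s.
At the end, for the whole second after the job is handed in: Both cushions are home (travel over 13 of 15 mm), and the gauge stands at rest and upright (within 0.12 rad) in one of the wells (tip within 6 mm of its axis) with the middle of its dark ring no more than 3 mm above the rim, which only the full-depth well allows; the robot has let go (all of step 2 and z of gauge_mark in the frame of heater below 0.083 m and (horizontal distance between gauge_tip and well_left below 0.006 m or horizontal distance between gauge_tip and well_right below 0.006 m) and angle between gauge_mid's own z axis and vertical below 0.12 rad and linear speed of gauge below 0.02 m/s); the robot touches nothing.
It fails at once if the gauge presses on a cushion or the heater with more than 30 N (contact force between gauge and cushion_1 above 30 N or contact force between gauge and cushion_2 above 30 N or contact force between gauge and heater above 30 N).
It fails at once if the dropper bottle, beaker or jar is moved more than 30 mm (distance of any of dropper_mid, beaker_mid, jar_mid from where it was at the start of the episode above 0.03 m).
It also fails if it takes over 61 s, if anything falls off the work surface, if the arm or the gripper's body presses on something with over 40 N, if the wrist force passes 120 N, or if a joint passes its speed limit or range.

## Working session

There is one attempt and no reset: what is moved stays moved. The work goes in short steps, each a Python script; the robot and the scene stay as the last script left them, time stands still between calls to the robot, and variables do not carry over. Pictures are saved under pics/ and viewed, about 8 in all and at most 12, crops included, and the job is handed in when it is done.

```bash
ls; mkdir -p pics; python3 - <<'E'
from plant import robot, readout, capture
import cv2,numpy as np
for n in ("scene","top"):
    c=capture(n); cv2.imwrite(f"pics/{n}0.png",c["frame"]); print(n,{k:(np.round(v,3).tolist() if k!="frame" else 0) for k,v in c.items()})
E
```

```text
pics
scene {'frame': 0, 'fov_y': 56.035, 'cx': 321.892, 'cy': 200.875, 'world_from_camera': [[0.606, -0.526, 0.596, 1104.789], [0.795, 0.421, -0.437, -451.059], [-0.021, 0.739, 0.673, 740.093], [0.0, 0.0, 0.0, 1.0]]}
top {'frame': 0, 'fov_y': 51.167, 'cx': 317.007, 'cy': 197.68, 'world_from_camera': [[0.03, 0.993, -0.113, 388.747], [-0.999, 0.027, -0.027, -31.253], [-0.024, 0.114, 0.993, 1027.532], [0.0, 0.0, 0.0, 1.0]]}
```

View pics/scene0.png

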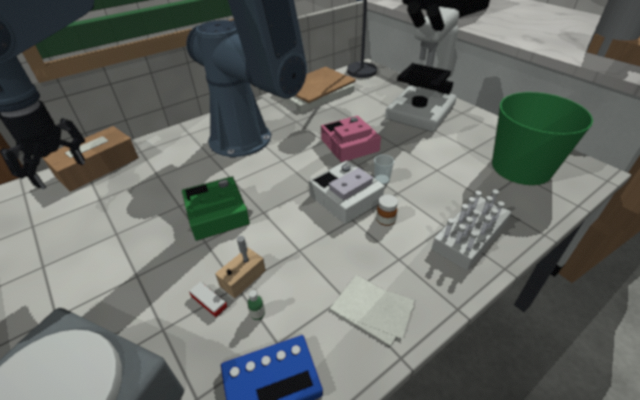

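View pics/top0.png

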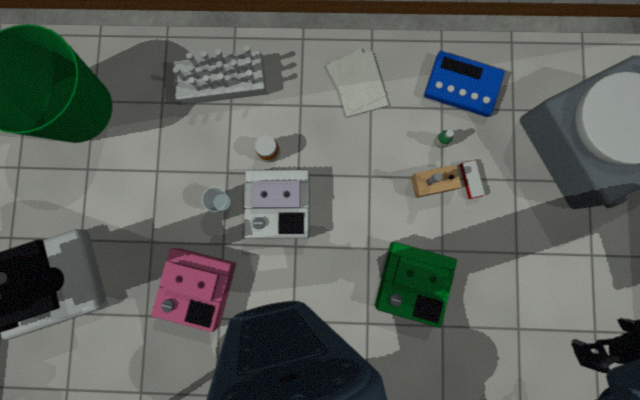

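```bash
cat > h.py <<'E'
from plant import robot, solve_ik, readout, capture
import cv2, numpy as np
from scipy.spatial.transform import Rotation as R
def tool_T(s):
    T=np.eye(4); T[:3,:3]=R.from_rotvec(s["tcp_rot"]).as_matrix(); T[:3,3]=s["position"]; return T
def snap(n):
    s=readout.read_state(); c=capture(n)
    c["T"]=tool_T(s)@np.array(c["T_tool_cam"]) if n=="wrist" else np.array(c["world_from_camera"]); return c
def f(c): return 200/np.tan(np.radians(c["fov_y"])/2)
def ray(c,u,v):
    d=np.array([(u-c["cx"])/f(c),-(v-c["cy"])/f(c),-1]); return c["T"][:3,3],c["T"][:3,:3]@d
def onz(c,u,v,z):
    o,d=ray(c,u,v); return o+d*(z-o[2])/d[2]
def proj(c,p):
    q=np.linalg.inv(c["T"])@np.append(p,1); return np.array([c["cx"]-f(c)*q[0]/q[2], c["cy"]+f(c)*q[1]/q[2]])
E
python3 - <<'E'
from h import *
c=snap("top")
a=c["frame"][155:245,205:325]; b=c["frame"][115:205,395:515]
cv2.imwrite("pics/crop.png",cv2.resize(np.hstack([a,b]),None,fx=3.3,fy=3.3,interpolation=cv2.INTER_CUBIC))
for n,u,v,z in [("wl",267,193,80),("wr",287,194,80),("gauge",436,178,125),("stud",451,177,62),("dropper",446,133,80)]: print(n,onz(c,u,v,z).round(1))
s=readout.read_state(); print(R.from_rotvec(s["tcp_rot"]).as_matrix().round(3),s["gripper_width"],s["ft_force"])
w=capture("wrist");print(w["T_tool_cam"],w["fov_y"],w["cx"],w["cy"],w.keys())
E
```

```text
wl [504.5 109.9  80. ]
wr [503.4  63.9  80. ]
gauge [ 541.5 -263.5  125. ]
stud [ 555.4 -314.3   62. ]
dropper [ 654.9 -298.3   80. ]
[[ 0.428 -0.904 -0.   ]
 [-0.904 -0.428  0.001]
 [-0.001 -0.    -1.   ]] 85.4792457084617 [-1.05090688 -0.84445845  0.39569947]
[[ 9.99999902e-01  3.77437954e-04  2.32417873e-04  1.83214350e-01]
 [ 4.24725634e-04 -9.65937185e-01 -2.58776300e-01 -6.56878580e+01]
 [ 1.26829069e-04  2.58776374e-01 -9.65937251e-01 -1.42699022e+02]
 [ 0.00000000e+00  0.00000000e+00  0.00000000e+00  1.00000000e+00]] 58.93812669459357 314.36550538218154 204.02392189508524 dict_keys(['frame', 'fov_y', 'cx', 'cy', 'T_tool_cam'])
```

View pics/crop.png

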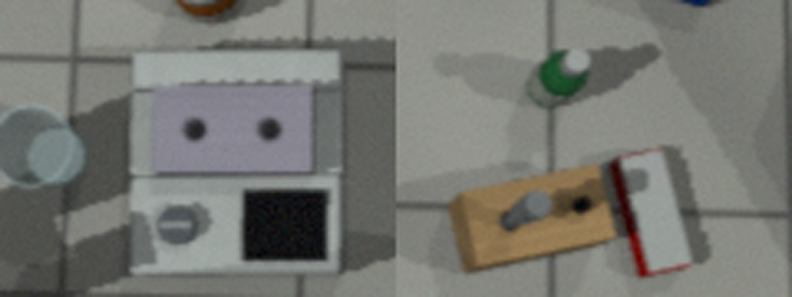

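The white heater (277,205) has the white housing and aluminium block. The pink one (195,290) and the green one (417,285) are look-alikes. In the crop, its wells are at top-image (264.1,194.1) and (286.5,194.1). The gauge top is at (438,176.8), in the plywood rest.

```bash
python3 - <<'E'
from h import *
c=snap("top")
wl=onz(c,264.1,194.1,80); wr=onz(c,286.5,194.1,80); g=onz(c,438,176.8,125); print(wl,wr,g)
x=np.array([.2,-.98,0]);x/=np.linalg.norm(x); z=np.array([0,0,-1.]); M=np.c_[x,np.cross(z,x),z]
rot=R.from_matrix(M).as_rotvec()
robot.reach([g[0],g[1],215],rot)
w=snap("wrist"); cv2.imwrite("pics/w1.png",w["frame"]); print(proj(w,g), readout.read_state()["position"],readout.read_state()["clock"])
E
```

```text
[501.75221064 116.45882724  80.        ] [503.11809375  65.00381302  80.        ] [ 544.28027911 -267.82900705  125.        ]
[313.14154213 207.92380178] [ 543.75442469 -268.92624396  215.05786953] 1.75
```

View pics/w1.png

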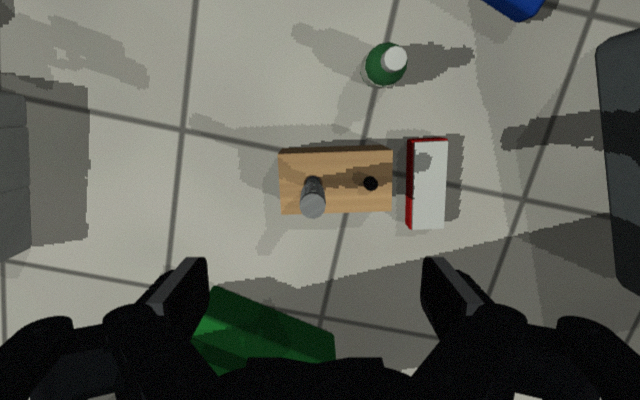

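The grip top is at (313,205), against a predicted (313,208), and the rest is aligned with the jaws. Next I grasp the gauge.

```bash
python3 - <<'E'
from h import *
w=snap("wrist"); g=onz(w,313,205,125); print(g)
robot.movel([g[0],g[1],86],max_speed=100)
robot.grab(80)
s=readout.read_state(); print(s["gripper_width"],s["position"],s["ft_force"])
robot.movel([g[0],g[1],215],max_speed=120)
s=readout.read_state(); print(s["gripper_width"],s["position"],s["ft_force"])
x=np.array([0.026,-1,0]);x/=np.linalg.norm(x); z=np.array([0,0,-1.]); rot=R.from_matrix(np.c_[x,np.cross(z,x),z]).as_rotvec()
robot.reach([502.5,90.7,205],rot)
robot.hold(.3)
w=snap("wrist"); cv2.imwrite("pics/w2.png",w["frame"])
s=readout.read_state(); p=s["position"]
for n,q in [("wl",[501.75,116.5,80]),("wr",[503.1,65,80]),("tip",[p[0],p[1],p[2]-85]),("mark",[p[0],p[1],p[2]-33])]: print(n,proj(w,q).round(1))
print(p,s["ft_force"],s["clock"])
E
```

```text
[ 546.18394949 -267.54987346  125.        ]
16.252215383550087 [ 546.25890589 -267.47090063   86.27079712] [-0.94612145  0.34685656  2.71841327]
16.379137572870498 [ 545.66104135 -267.18293205  213.82980478] [ 0.56583622  0.14290971 -1.57582108]
wl [280.4 197. ]
wr [346.5 196.9]
tip [314.1 210.9]
mark [314.1 238.3]
[502.67839299  90.18576552 204.94670488] [-0.1575568  -0.15726144 -1.45036139] 6.8083
```

View pics/w2.png

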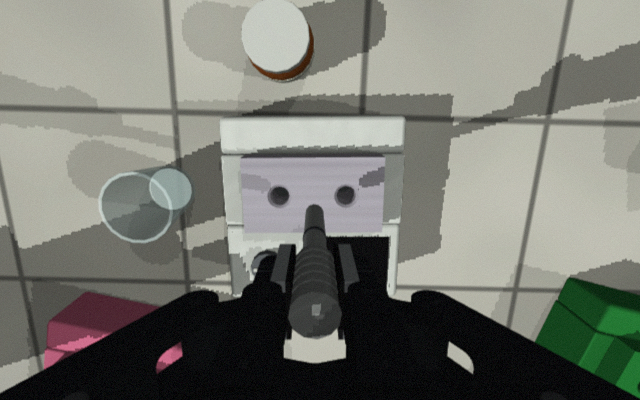

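The wells appear at (279,196) and (345.5,195.5), within 1.5 px of the prediction. The tip is at about (314,211), as expected. I'll go down over the left well and check closely.

```bash
python3 - <<'E'
from h import *
w=snap("wrist"); a=onz(w,279,196,80); b=onz(w,345.7,195.7,80); print(a,b,np.linalg.norm(a-b))
np.save("wells.npy",[a,b])
robot.movel([a[0],a[1],205],max_speed=150)
print(robot.movel([a[0],a[1],173],max_speed=80,stop_force=8)); robot.hold(.3)
w=snap("wrist"); s=readout.read_state(); p=s["position"]
cv2.imwrite("pics/w3.png",cv2.resize(w["frame"][130:330,200:440],None,fx=3,fy=3,interpolation=cv2.INTER_CUBIC))
print(p,s["ft_force"],s["clock"],proj(w,[p[0],p[1],p[2]-85]),proj(w,a))
E
```

```text
[502.4645529  117.74261528  80.        ] [503.98466372  65.86850737  80.        ] 51.896375684917004
False
[502.70919466 117.75644327 173.39318709] [ 0.26080375 -0.50361146 -1.51079783] 8.0917 [314.37002273 211.00639912] [314.38158373 207.99017548]
```

View pics/w3.png

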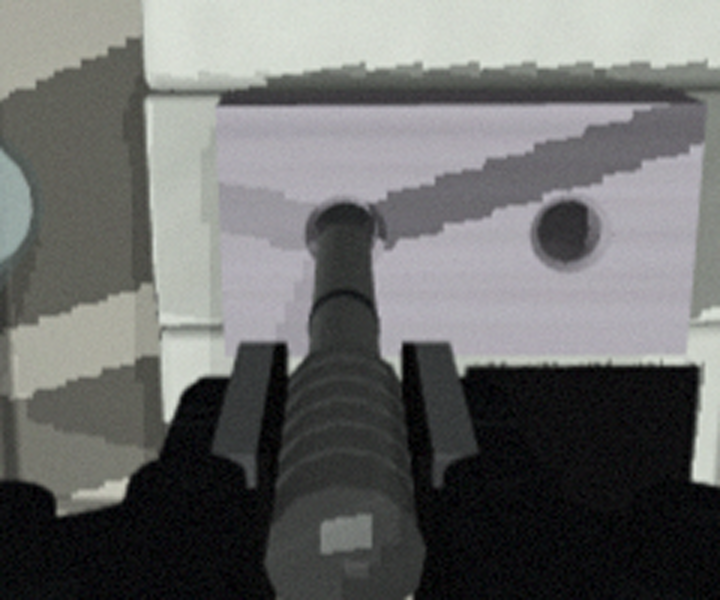

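The tip is over the left well, perhaps 1–1.5 mm toward the robot (shaft far edge near crop (345,230)). I'll shift +1 mm in x, insert under force guard, then press slowly.

```bash
cat >> h.py <<'E'
def st(tag):
    s=readout.read_state(); print(tag,np.round(s["position"],1),np.round(s["ft_force"],1),"t",round(s["clock"],2),flush=True); return s
def press(x,y):
    r=robot.movel([x,y,105],max_speed=20,stop_force=5); s=st(f"touch {r}"); return r
E
python3 - <<'E'
from h import *
a,b=np.load("wells.npy"); x,y=a[0]+1,a[1]
robot.movel([x,y,172],max_speed=40,stop_force=6)
press(x,y)
r=robot.movel([x,y,100],max_speed=10,stop_force=10); s=st(f"press {r}")
E
```

```text
touch True [503.4 117.7 137.4] [1.1 0.2 2.8] t 10.13
press True [503.7 117.7 125.5] [-1.2 -0.5  5.5] t 11.76
```

```bash
python3 - <<'E'
from h import *
x,y=503.5,117.74
for k in range(3):
    p=st("")["position"]
    r=robot.movel([x,y,p[2]-12],max_speed=8,stop_force=11); st(f"press {r}")
robot.hold(.2); st("hold")
E
```

```text
[503.7 117.7 125.5] [-1.2 -0.5  5.5] t 11.76
press True [504.  117.8 125.5] [-2.5 -0.1  5.9] t 12.25
 [504.  117.8 125.5] [-2.5 -0.1  5.9] t 12.25
press True [504.2 117.8 125.4] [-3.  -1.2  6.5] t 12.75
 [504.2 117.8 125.4] [-3.  -1.2  6.5] t 12.75
press True [504.2 117.8 125.4] [-2.2 -0.1  7.5] t 13.25
hold [504.2 117.8 125.4] [-3.4 -0.6  7.3] t 13.45
```

Left is home with the tip about 40 mm below the rim, so it holds the spacer. Next, the right well.

```bash
python3 - <<'E'
from h import *
a,b=np.load("wells.npy"); x,y=b[0]+.5,b[1]
p=st("")["position"]
robot.movel([503.5,a[1],182],max_speed=80)
s=st("up"); 
robot.movel([x,y,180],max_speed=80); robot.hold(.2)
w=snap("wrist"); s=st("over"); p=s["position"]
cv2.imwrite("pics/w4.png",cv2.resize(w["frame"][130:330,200:440],None,fx=3,fy=3,interpolation=cv2.INTER_CUBIC))
print((proj(w,[p[0],p[1],p[2]-85])-[200,130])*3,(proj(w,b)-[200,130])*3)
E
```

```text
[504.2 117.8 125.4] [-3.4 -0.6  7.3] t 13.45
up [503.1 117.7 181.5] [-0.1 -0.4 -1.4] t 14.31
over [504.4  66.3 180. ] [-0.3 -0.3 -1.8] t 15.36
[343.12480003 243.4975113 ] [344.81548711 227.86750653]
```

View pics/w4.png

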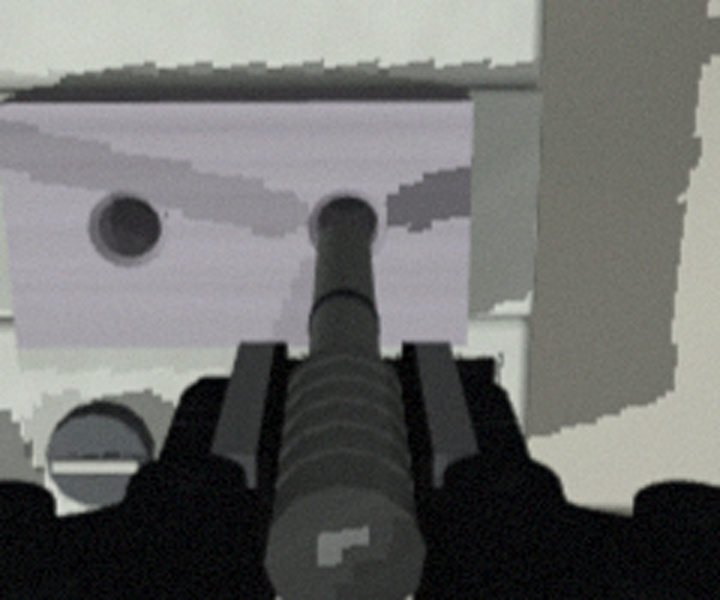

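The tip shows over the right well: mouth centre about (346,229) against a predicted (345,228), shaft centre about (344,235). The ring still sits at (344,295), so the gauge hasn't slipped. Same procedure again.

```bash
python3 - <<'E'
from h import *
a,b=np.load("wells.npy"); x,y=b[0]+.5,b[1]
robot.movel([x,y,167],max_speed=40,stop_force=6); st("in")
press(x,y)
for k in range(3):
    p=readout.read_state()["position"]
    r=robot.movel([x,y,p[2]-20],max_speed=10,stop_force=11); st(f"press {r}")
E
```

```text
in [504.2  65.9 166.6] [ 0.6 -0.5 -1.4] t 15.83
touch True [504.4  65.9 123.2] [0.6 0.1 2.6] t 17.82
press True [504.9  65.8 109.8] [-1.3  0.4  5.5] t 19.12
press True [505.1  65.9 109.8] [-2.1 -0.3  6.1] t 19.65
press True [505.3  65.9 109.8] [-2.6  0.1  6.5] t 20.18
```

Right stops hard with the tip about 55 mm below the rim, so this is the full-depth well. I'll release, retreat and check.

```bash
python3 - <<'E'
from h import *
robot.ungrasp(); robot.hold(.2); s=st("open"); print(s["gripper_width"])
p=s["position"]
robot.movel([p[0],p[1],p[2]+140],max_speed=120); robot.hold(.5)
robot.movel([p[0]-60,p[1],p[2]+140],max_speed=150); robot.hold(.3)
st("up")
w=snap("wrist"); c=snap("scene")
a=cv2.resize(w["frame"][0:300,160:480],(426,400)); 
b=cv2.resize(c["frame"][150:230,300:375],(375,400),interpolation=cv2.INTER_CUBIC)
cv2.imwrite("pics/w5.png",np.hstack([a,b]))
E
```

```text
open [505.7  65.9 109.4] [0.1 0.4 0.4] t 21.05
85.10398136307397
up [446.2  65.8 249.3] [ 0.2 -1.3  0.8] t 23.72
```

View pics/w5.png

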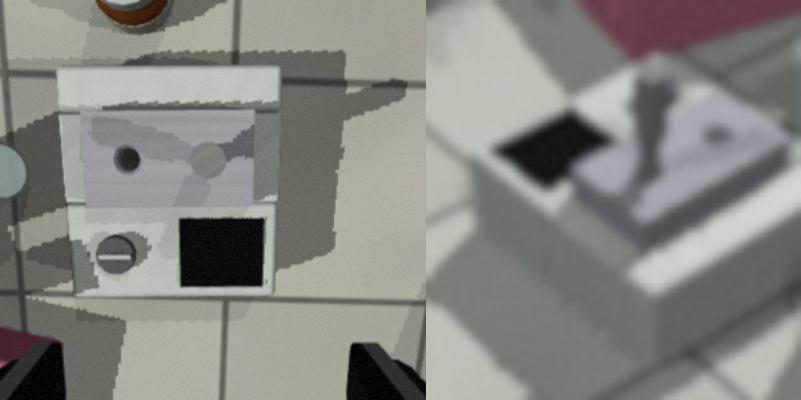

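```bash
python3 - <<'E'
from h import *
w=snap("wrist"); a,b=np.load("wells.npy")
print("top off well axis mm",(onz(w,316.2,120,149.6)-b)[:2].round(1))
c=snap("scene")
print("scene proj of expected top",((proj(c,[b[0],b[1],149.6])-[300,150])*5).round(), "grip lower end",((proj(c,[b[0],b[1],107.6])-[300,150])*5).round(),"mouth",((proj(c,b)-[300,150])*5).round())
robot.close_job(); st("done")
E
```

```text
top off well axis mm [0.9 0.3]
scene proj of expected top [223.  69.] grip lower end [221. 132.] mouth [220. 171.]
the job is handed in; nothing more can be done
the job is handed in; nothing more can be done
```

The job is handed in, at about 24 s of the 61 s allowed. Both cushions are pressed to a hard stop, and the gauge stands let go in the full-depth (right) well.

- **Pressing:** I took the gauge from its rest and pressed the left well first. It stopped hard with the tip about 40 mm below the rim, so that well has the spacer. The right well stopped hard at about 55 mm, so it is the full-depth one. Repeated presses moved neither cushion any further. I stopped each press on a force change of 10–11 N, which I estimate as roughly 14–19 N of contact. The true contact peak isn't reported.
- **Final position:** The gauge top is within 1 mm of the well axis, so it is upright. In the scene camera, its grip top is about where this depth predicts. From the tip depth, the ring should be about 3 mm below the rim, but I did not see the ring directly. The gripper is open and clear of everything.
- **Other objects:** I saw no sign of contact with the bottle, beaker or jar, though I did not measure their positions again.
- **Disagreements:** While pressing, x drifted by about 0.7–0.9 mm, with a side force of up to about 3 N. No check failed.

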